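# Load a copper band on the tack welder and feed it onto the electrode

## Task

Slip the copper band over the tack welder's backing post so that it stands flat on the work stage. Then, turning only the black outer ring of the coaxial stage knob, feed the stage in until the band's wall is nipped between post and electrode with a gentle squeeze of about 8 newtons (never above 22), and leave it held there; the silver inner knob is already set and must not turn, and the other things on the bench stay where they are.

Things in the scene. Friction and masses are not known exactly. Their poses are not given: they have to be found in the camera images.
- copper_band: the loose copper-coloured band to be welded: a plain round ring open at both ends, outside diameter 56 mm, wall 2.5 mm, 28 mm high, about 0.1 kg; stands on the bench with its axis upright; origin at the centre of its underside, z along its axis
- brass_band_a: a brass-yellow band of the same size, not to be disturbed; origin at the centre of its underside
- brass_band_b: another brass-yellow band of the same size, not to be disturbed; origin at the centre of its underside
- station: the welder's grey cast base, bolted down, 170 mm (its x) by 230 mm (its y) by 14 mm. Origin on the bench, z up. On it rides a compound stage: a saddle that moves only along x (set by the inner knob, up to 2.5 mm either way) and on that the feed slide, which moves along the base's own -y, towards the electrode. The coaxial knob stands on the saddle at about x -135, y +45 mm, axis vertical
- slide: the feed slide, driven along the base's -y by the outer knob: an aluminium block with a flat top, 96 (x) by 100 mm (y), 51.5 mm over the bench, with the backing post in its middle. Origin on the bench under its middle. Never push it by hand: it is fed by the knob
- post_foot (a point): the foot of the backing post on the feed slide's top: centre of the post, 51.5 mm over the bench. The post is an upright copper cylinder, 28 mm diameter, 26 mm high, so a band has 11.5 mm of play all round over it. Axes as the base's
- head: the blue weld head, bolted to the bench beyond the -y end of the base, 104 mm high, its red power unit behind it (130 mm high, on the side away from the stage). Origin on the bench under the head, axes as the base's. From it a brass holder of 20 mm diameter with the electrode reaches along +y towards the stage at 66 mm height
- outer_knob (a joint): angle (rad) of the outer knob; grows clockwise seen from above, which feeds the stage towards the electrode, 18 mm per rad; starts at 0 to 0.5, runs to 3.8. It takes 0.22 N m to turn freely and stays where it is left; each newton of squeeze adds 0.018 N m (8 N: 0.14 N m more), and above 12 N it runs back on release
- outer_grip (a point): centre of the outer knob on the knob's axis, half way up the ring: a black knurled ring of 52 mm diameter and 18 mm height, from 58 to 76 mm over the bench. Below it is a neck of 40 mm diameter down to the housing at 44 mm
- inner_knob (a joint): angle (rad) of the inner knob, which sets the saddle across the feed, 2 mm per rad; it turns easily (0.06 N m), starts between -1 and 1 and must stay as it is. It does not turn with the outer knob, but pushing the knobs sideways along the base's x with over 30 N shifts the saddle and so turns it
- inner_mark (a point): end of the red line on top of the silver inner knob, 15 mm from the axis, 98 mm over the bench. The inner knob is 34 mm in diameter and 20 mm high, from 78 to 98 mm over the bench, right above the outer ring on the same axis
- flux_jar: a small blue jar with a white cap, 52 mm diameter, 60 mm high; a bystander
- quench_bowl: a black bowl, 130 mm wide, 45 mm high; a bystander
- pliers: red-handled pliers, 150 mm long, flat on the bench; a bystander
- firebrick: a cream firebrick, 115 by 230 by 64 mm; a bystander
- holder_nose (a point): end of the fixed brass holder. Out of it, along the head's +y, stands the sprung copper electrode, 10 mm diameter, facing the middle of a loaded band's height; its tip is 7 to 23 mm out by wear, which is not measured (the post's surface starts 25 to 50 mm from the tip). Its spring starts to yield at 3 N, then takes 5 N per mm, 9 mm at most
Not all that is in view belongs to the job. What is shaped like the copper_band but blue is not meant.

How it is judged:
By the outcome, as a careful person would: the job done as asked, in the order asked, and still so for the second after the job is handed in, with the robot touching nothing.
It also fails if it takes over 70 s, if anything falls off the work surface, if the arm or the gripper's body presses on something with over 40 N, if the wrist force passes 120 N, or if a joint passes its speed limit or range.

## Robot

A 6-joint arm with a two-finger parallel gripper is mounted at the origin on the work surface. World frame = base frame: x ahead of the robot, y to its left, z up, the work surface at z = 0. Lengths are in m, angles in rad, forces in N, time in s.
With the tool pointing down it reaches from about 0.4 to 0.825 m from the base axis. Payload 7 kg.
Tool frame: the origin (TCP) lies midway between the tips of the shut fingers; the grasp point (between the pads) lies 19 mm behind it; z points along the fingers, y is the line along which they close (so a half turn about z gives the same grasp; the last joint's range is limited). The gripper opens to 85 mm and grips with 20 to 120 N. Pads are 22 mm wide; open, the fingers measure 114 mm over their backs; the gripper's body (76 mm by 85 mm) begins 54 mm behind the grasp point. The pads swing forward as they close: fully open they stand 13 mm farther back than shut.
Start: joints at [1.514, 0.359, 0.012, 0, -1.224, -0.288], TCP at [0.228, 0.635, 0.231] pointing down, gripper open.
Joint ranges: [-3.07, 3.07], [-1.43, 2.12], [-1.02, 1.25], [-3.03, 1.67], [-3.05, -0], [-3.03, 3.03]. Speed limits (rad/s): [2.39, 2.39, 3.01, 3.14, 3.14, 3.14].

## Interface

Orientations are given as a unit quaternion [w, x, y, z].
In Python, from plant import robot gives the robot as it stands.
- The arm moves only by the tool carry_out, never from a script. Its argument "rows" is text: rows parted by semicolons, each of 7 numbers parted by spaces: the turn, a rotation vector about the tool's x, y, z in rad, then the shift along the tool's x, y, z in mm, then the finger opening in mm, from 0 to 85.4. A call has 1 to 5 rows; each row is the pose to reach, as a shift and turn from the pose commanded when the call began, along the tool's axes at that moment; what a row does not reach only later rows make up. A row lasts 1/8 s, in which the tool goes at most 62.5 mm and 10.7 degrees, less where a joint would pass 70% of its speed; a pose out of reach is approached as far as the arm can. A call with a gripper value outside its range is refused whole. The fingers move at their own pace and stop on an object; "newtons" is the grip in N (left out, the last holds). Time passes only in rows, so rows that repeat a pose let the fingers close. It gives the time, the measured TCP pose, the force, the opening and the grip force at its end, in the units of the state.
- robot.read_state(): the state, without advancing time (a new reading comes with each control period).
- robot.read_camera(name): name is "scene" or "side" or "wrist"; returns a dict with "image" (384x512x3 uint8, blue, green, red), "range_z" (384x512 float32, m along the optical axis (not along the pixel's ray), 0 where there is no reading), "fov_y" (degrees; the focal length in pixels is half the picture's height over the tangent of half this angle, whatever the lens; pixels are square), "cx", "cy" (the principal point, pixels), "pose" (4x4, takes a point from camera to world coordinates); the wrist camera has in their place "hand_eye" (4x4, takes a point from camera to tool coordinates, whose origin is the TCP and whose axes are the flange's). Camera axes: x right, y down, z forward; pixel columns grow to the right and rows downward; lengths in m; the calibration is good to about 2 mm. A picture is of the moment at which its call begins: read the wrist's pose just before it.
- robot.hand_in(): hands the job in; it is judged then, once.
Trained networks look in a picture, given as the dict that the camera call returned (one of the last four; its "shot" number tells which), for a name from the list of things; names that differ only in an ending like _2 or _b are one class to them, and where a whole thing is asked for, a point or a joint stands for the part that bears it (a point fixed in the world has none). Each returns a list of dicts, best first, with "score" (0 to 1); they miss things now and then, are a little off and sometimes report something else, mostly with a low value. They report only what shows in the picture. A call takes as long as a camera call. They do not tell look-alikes from the thing itself.
- robot.recognise(picture, query): "xyz" ([x, y, z] in m, in world coordinates, good to about 4 mm: the middle of the surface that is visible of it).
- robot.landmark_of(picture, query): "xyz" ([x, y, z] in m, in world coordinates, good to about 4 mm: a listed point, or the origin of a listed thing).
The state is a dict: "time": time; "joint_pos": joint angles; "joint_velocities": joint speeds; "effort": joint torques, N m; "tool_pos": TCP position; "orientation": TCP orientation; "force": force on the tool from outside, world axes, zero at the start; "torque": the same for the moment, N m; "width": finger opening in m; "grip_force": force on a finger pad.
Only numpy, scipy, OpenCV 4.12 (cv2) and the standard library are available. Lean on these libraries where they do the work, as an engineer would, in place of code of your own. Each camera call takes 0.05 s, during which the arm holds its last target. There are 200 camera calls.

## Working session

There is one attempt and no reset: what is moved stays moved. The work goes in short steps, Python scripts to look and compute and a tool call to move; the robot and the scene stay as the last step left them, time stands still between calls to the robot, and variables do not carry over. Pictures are saved under pics/ and viewed, at most 10 in all, crops included, and the job is handed in when it is done.

Besides the shell and the picture viewer there is one more tool, called after "Emit:" in YAML: its name, and indented under it one key for each argument. carry_out: Moves the arm, as the interface text tells. Its arguments: {"type":"object","properties":{"rows":{"type":"string"},"newtons":{"type":"number"}},"required":["rows"]}

```bash
mkdir -p pics; ls; cat > h.py <<'E'
import numpy as np, cv2
from plant import robot
from scipy.spatial.transform import Rotation as R
def q2m(q): return R.from_quat([q[1],q[2],q[3],q[0]]).as_matrix()
def toolT(s=None):
    s=s or robot.read_state(); T=np.eye(4); T[:3,:3]=q2m(s["orientation"]); T[:3,3]=s["tool_pos"]; return T
def cam(n):
    T=toolT(); p=robot.read_camera(n)
    p["W"]=np.array(p["pose"]) if "pose" in p else T@np.array(p["hand_eye"])
    p["f"]=192/np.tan(np.radians(p["fov_y"])/2); return p
def cloud(p):
    z=p["range_z"]; v,u=np.mgrid[:384,:512]
    P=np.stack([(u-p["cx"])*z/p["f"],(v-p["cy"])*z/p["f"],z],-1)
    return P@p["W"][:3,:3].T+p["W"][:3,3]
def px(p,X):
    c=np.linalg.inv(p["W"])@np.append(X,1); return c[0]/c[2]*p["f"]+p["cx"],c[1]/c[2]*p["f"]+p["cy"]
E
python3 - <<'E'
from h import *
ims=[]
for n in ["scene","side"]:
    p=cam(n); ims.append(p["image"]); print(n,p["W"][:3,3].round(3))
    for q in ["copper_band","station","slide","post_foot","head","outer_grip","inner_mark","holder_nose","flux_jar","quench_bowl","pliers","firebrick"]:
        print(q,[(np.round(d["xyz"],3).tolist(),round(d["score"],2)) for d in robot.landmark_of(p,q)][:5])
    np.savez(f"{n}.npz",**{k:p[k] for k in ["image","range_z","W","f","cx","cy"]})
cv2.imwrite("pics/scene.png",cv2.resize(ims[0],(800,600))); cv2.imwrite("pics/side.png",cv2.resize(ims[1],(800,600)))
s=robot.read_state(); print(s["tool_pos"],s["orientation"],s["time"])
E
```

```text
pics
scene [1.216 1.255 0.895]
copper_band [([0.719, 0.294, -0.002], 0.87), ([0.466, 0.145, -0.0], 0.67), ([0.654, 0.206, -0.0], 0.63), ([0.543, 0.218, 0.002], 0.57), ([0.761, 0.144, -0.002], 0.57)]
station [([0.635, -0.085, -0.002], 0.97), ([0.494, -0.024, 0.099], 0.17)]
slide [([0.638, -0.082, -0.001], 0.95), ([0.333, -0.264, -0.002], 0.28)]
post_foot [([0.636, -0.083, 0.054], 0.9)]
head [([0.619, -0.218, -0.002], 0.62)]
outer_grip [([0.508, -0.023, 0.066], 0.48)]
inner_mark [([0.49, -0.022, 0.096], 0.63)]
holder_nose [([0.63, -0.156, 0.066], 0.66)]
flux_jar [([0.762, 0.142, -0.001], 0.86)]
quench_bowl [([0.336, 0.358, 0.0], 0.71)]
pliers [([0.761, 0.142, -0.002], 0.57), ([0.469, 0.557, -0.002], 0.56), ([0.334, -0.263, 0.003], 0.44)]
firebrick [([0.469, 0.558, -0.002], 0.67)]
side [-0.11  -0.493  0.737]
copper_band [([0.463, 0.144, -0.002], 0.6), ([0.654, 0.209, 0.003], 0.56), ([0.542, 0.215, 0.003], 0.48), ([0.722, 0.297, -0.002], 0.47)]
station []
slide [([0.639, -0.088, 0.002], 0.55), ([0.626, -0.157, 0.068], 0.24)]
post_foot [([0.634, -0.086, 0.05], 0.85)]
head [([0.618, -0.219, 0.003], 0.66), ([0.493, -0.022, 0.099], 0.63)]
outer_grip [([0.507, -0.023, 0.068], 0.74)]
inner_mark [([0.494, -0.026, 0.096], 0.73)]
holder_nose [([0.628, -0.154, 0.067], 0.95)]
flux_jar [([0.758, 0.138, 0.003], 0.83)]
quench_bowl [([0.331, 0.36, 0.002], 0.62)]
pliers [([0.332, -0.269, -0.003], 0.93)]
firebrick [([0.471, 0.558, -0.002], 0.74), ([0.332, 0.357, 0.002], 0.7), ([0.507, -0.021, 0.07], 0.15)]
[0.22817156 0.63522632 0.23131274] [-5.32065788e-06  9.85174002e-01 -1.71558111e-01 -3.10155731e-06] 1.3
```

View pics/scene.png

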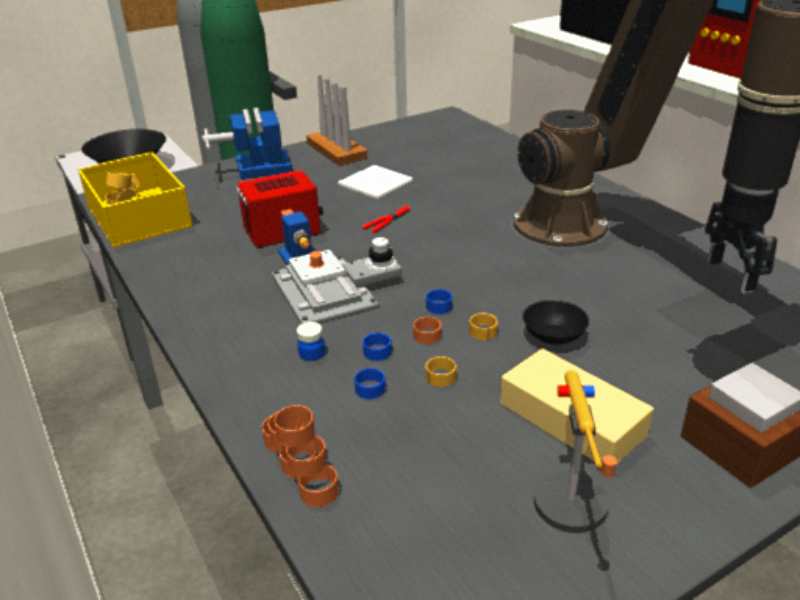

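View pics/side.png

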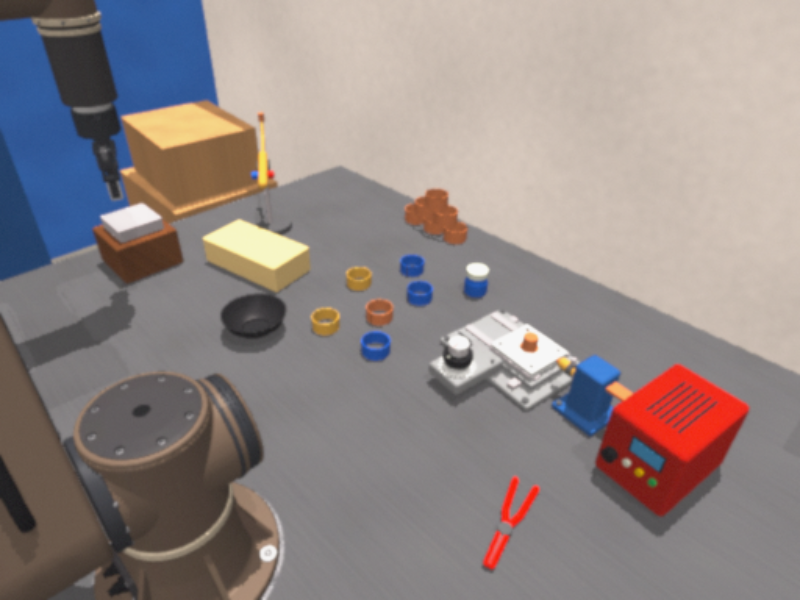

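The picture shows the copper band near scene (427,330) and side (379,312) in the 800x600 views. The blue rings and the copper pile at scene (300,450) are decoys. The station with its post is at (316,260) and the knob at (380,250).

```bash
cat >> h.py <<'E'
def go(xyz,ang):
    "delta to world TCP xyz (m), tool x heading ang (deg), pointing down"
    T=toolT(); a=np.radians(ang); c,s=np.cos(a),np.sin(a)
    D=np.array([[c,s,0],[s,-c,0],[0,0,-1.]])
    print("rot",R.from_matrix(T[:3,:3].T@D).as_rotvec().round(4),"mm",(T[:3,:3].T@(np.array(xyz)-T[:3,3])*1e3).round(1))
E
python3 - <<'E'
from h import *
for n in ["scene","side"]:
    d=np.load(n+".npz"); p={k:d[k] for k in d}
    print(n)
    for X in [(.719,.294),(.466,.145),(.654,.206),(.543,.218),(.761,.144)]:
        u,v=px(p,[*X,0.01]); print(X,round(u*800/512),round(v*600/384))
    P=cloud(p); im=p["image"]; hsv=cv2.cvtColor(im,cv2.COLOR_BGR2HSV)
    m=(P[...,2]>.018)&(P[...,2]<.04)&(np.hypot(P[...,0]-.543,P[...,1]-.218)<.05)
    Q=P[m]; r=Q[Q[:,2]>Q[:,2].max()-.005]; print("band top",r.mean(0).round(4),(r.max(0)+r.min(0))/2,hsv[m].mean(0))
go([.543,.215,.2],-98)
E
```

```text
scene
(0.719, 0.294) 369 382
(0.466, 0.145) 438 302
(0.654, 0.206) 376 346
(0.543, 0.218) 427 331
(0.761, 0.144) 312 349
band top [0.5445 0.2224 0.0281] [0.54556339 0.22117915 0.02882049] [ 10.2745098  182.61764706 153.42156863]
side
(0.719, 0.294) 412 267
(0.466, 0.145) 375 345
(0.654, 0.206) 420 294
(0.543, 0.218) 379 312
(0.761, 0.144) 473 287
band top [0.5383 0.2169 0.0271] [0.54095825 0.21685286 0.02743639] [  9.56701031 144.83505155 171.92783505]
rot [-0.      0.      1.3656] mm [438.3 289.1  31.3]
```

Emit:
carry_out:
  rows: "0 0 1.3656 438 289 31 85;0 0 1.3656 438 289 31 85;0 0 1.3656 438 289 31 85;0 0 1.3656 438 289 31 85;0 0 1.3656 438 289 31 85"

```text
time: 1.92
tool_pos: [0.4161, 0.384, 0.2131]
orientation: [-0.0, 0.8, -0.6, 0.0]
force: [0.4, 0.9, 0.5]
width: 0.0848
grip_force: 0.0
```

```bash
python3 -c "
from h import *
go([.543,.205,.2],-98)"
```

```text
rot [-0.0006  0.0006  0.4224] mm [207.3 -71.9  13.1]
```

Emit:
carry_out:
  rows: "0 0 0.42 205 -72 13 85;0 0 0.42 205 -72 13 85;0 0 0.42 205 -72 13 85;0 0 0.42 205 -72 13 85;0 0 0.42 205 -72 13 85"

```text
time: 2.55
tool_pos: [0.5434, 0.2075, 0.1996]
orientation: [-0.0, -0.658, 0.753, -0.0]
force: [0.2, 0.8, -0.2]
width: 0.0848
grip_force: 0.0
```

```bash
python3 - <<'E'
from h import *
s=robot.read_state();print(s["tool_pos"],s["joint_pos"],s["force"],s["torque"])
p=cam("wrist"); print(p["W"].round(3)); cv2.imwrite("pics/w1.png",p["image"])
P=cloud(p); hsv=cv2.cvtColor(p["image"],cv2.COLOR_BGR2HSV)
m=(P[...,2]>.022)&(P[...,2]<.034)&(np.hypot(P[...,0]-.543,P[...,1]-.218)<.05)
Q=P[m];print(len(Q),Q.mean(0),(Q.max(0)+Q.min(0))/2,np.ptp(Q,axis=0),hsv[m].mean(0))
if len(Q)>10:
    A=np.c_[2*Q[:,:2],np.ones(len(Q))]; x=np.linalg.lstsq(A,(Q[:,:2]**2).sum(1),rcond=None)[0]; print("fit",x[:2],np.sqrt(x[2]+x[0]**2+x[1]**2))
print([ (d["xyz"],d["score"]) for d in robot.landmark_of(p,"copper_band")])
E
```

```text
[0.54342238 0.20746801 0.19955769] [ 7.00799330e-01  2.29633450e-01 -2.44758510e-01  1.23505855e-04
 -1.09698990e+00 -8.35698789e-01] [ 0.15498012  0.75287287 -0.17423387] [ 0.06717252 -0.00744472  0.00309461]
[[-0.991  0.129  0.04   0.532]
 [ 0.135  0.946  0.294  0.133]
 [-0.     0.297 -0.955  0.343]
 [ 0.     0.     0.     1.   ]]
524 [0.54143522 0.21772903 0.02749663] [0.54120502 0.2170655  0.02620806] [0.05535702 0.05540535 0.00833193] [ 16.01145038 108.40458015 240.70992366]
fit [0.5411495  0.21661832] 0.026393556454589483
[([0.7193, 0.2962, 0.0031], 0.66), ([0.6552, 0.2098, 0.0013], 0.57)]
```

View pics/w1.png

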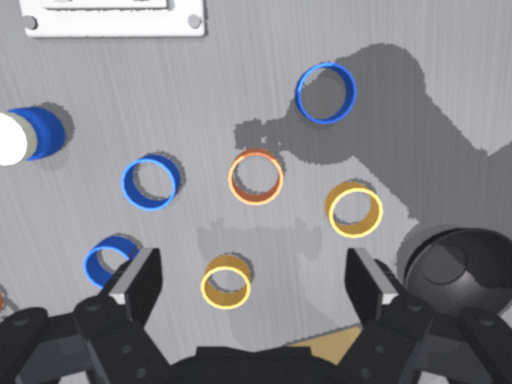

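Copper band at pixel (257,178), clear of its neighbours for this finger line. Descend.

```bash
python3 -c "
from h import *
go([.5413,.2168,.001],-98)"
```

```text
rot [0.     0.0001 0.0072] mm [ -7.2   2.2 198.9]
```

Emit:
carry_out:
  rows: "0 0 0.007 -7 2 60 85;0 0 0.007 -7 2 120 85;0 0 0.007 -7 2 170 85;0 0 0.007 -7 2 199 85;0 0 0.007 -7 2 199 85"
  newtons: 30

```text
time: 3.28
tool_pos: [0.5396, 0.2168, -0.0011]
orientation: [-0.002, -0.657, 0.754, 0.0]
force: [-0.1, -0.3, 0.9]
width: 0.085
grip_force: 0.0
```

```bash
python3 -c "
from h import *
go([.5413,.2168,.001],-98)
s=robot.read_state();print(s['force'],s['torque'])"
```

```text
rot [ 0.0031 -0.0033  0.0026] mm [-0.3 -1.6 -2.1]
[-0.05071405 -0.29961005  0.89463481] [ 0.00740299 -0.05611902  0.05215571]
```

Close on the band.

Emit:
carry_out:
  rows: "0 0 0.002 0 -1 -2 70;0 0 0.002 0 -1 -2 45;0 0 0.002 0 -1 -2 45;0 0 0.002 0 -1 -2 45;0 0 0.002 0 -1 -2 45"
  newtons: 30

```text
time: 3.9
tool_pos: [0.5436, 0.2179, 0.0054]
orientation: [0.002, -0.656, 0.755, -0.0]
force: [-2.7, 2.1, 5.9]
width: 0.0561
grip_force: 30.7
```

Emit:
carry_out:
  rows: "0 0 0 0 0 -30 45;0 0 0 0 0 -70 45;0 0 0 0 0 -110 45;0 0 0 0 0 -130 45;0 0 0 0 0 -130 45"

```text
time: 4.53
tool_pos: [0.5436, 0.2175, 0.1362]
orientation: [0.003, -0.656, 0.755, -0.0]
force: [0.1, -0.6, -0.9]
width: 0.0556
grip_force: 32.3
```

```bash
python3 - <<'E'
from h import *
for i in range(2):
    s=robot.read_state();print(s["tool_pos"],s["orientation"],s["force"],s["torque"],s["width"])
    p=cam("wrist")
cv2.imwrite("pics/w2.png",p["image"]); T=toolT()
P=cloud(p); L=(P-T[:3,3])@T[:3,:3]
hsv=cv2.cvtColor(p["image"],cv2.COLOR_BGR2HSV); m=(hsv[...,0]>3)&(hsv[...,0]<22)&(hsv[...,1]>70)&(np.abs(L[...,1])<.04)&(np.abs(L[...,2])<.04)&(np.abs(L[...,0])<.06)
Q=L[m];print(len(Q),np.percentile(Q,[1,50,99],axis=0).round(4))
for q in ["post_foot","outer_grip","holder_nose","inner_mark"]: print(q,[(np.round(d["xyz"],4).tolist(),round(d["score"],2)) for d in robot.landmark_of(p,q)])
E
```

```text
[0.54356093 0.21745471 0.13619309] [ 3.03443893e-03 -6.55752496e-01  7.54969829e-01 -1.13657074e-04] [ 0.13351775 -0.62024878 -0.8953708 ] [ 0.00162195  0.0379848  -0.0017746 ] 0.0555630565667852
[0.54273187 0.21694013 0.13448405] [ 1.68011709e-03 -6.55644754e-01  7.55067628e-01  1.06906740e-04] [-1.00370926 -0.42242141 -1.19778314] [-0.01717784  0.05665487  0.0149915 ] 0.05538922613876673
8001 [[-0.0253 -0.027  -0.0252]
 [-0.009   0.0009 -0.0157]
 [ 0.0283  0.0275  0.0027]]
post_foot []
outer_grip []
holder_nose [([0.3327, 0.35, -0.0019], 0.37)]
inner_mark []
```

View pics/w2.png

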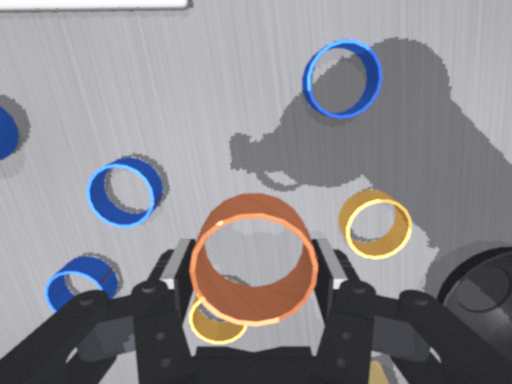

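Band held upright between the pads (ring centred at (255,260)). Next a look over the station.

```bash
python3 -c "
from h import *
go([.590,-.04,.21],-98)"
```

```text
rot [ 0.0012 -0.0011 -0.001 ] mm [247.1 -83.4 -77.9]
```

Emit:
carry_out:
  rows: "0 0 0 20 0 -78 45;0 0 0 75 -20 -78 45;0 0 0 130 -50 -78 45;0 0 0 190 -75 -78 45;0 0 0 235 -83 -78 45"

```text
time: 5.45
tool_pos: [0.592, -0.0299, 0.2099]
orientation: [-0.001, -0.656, 0.755, 0.0]
force: [-0.2, 0.9, -0.5]
width: 0.0554
grip_force: 32.8
```

Emit:
carry_out:
  rows: "0 0 0 10 0 0 45;0 0 0 10 0 0 45;0 0 0 10 0 0 45"

```text
time: 5.82
tool_pos: [0.5903, -0.0367, 0.2106]
orientation: [-0.0, -0.656, 0.755, 0.0]
force: [0.0, 0.4, -0.7]
width: 0.0554
grip_force: 32.8
```

```bash
cat > look.py <<'E'
from h import *
import sys
def look(name):
    S=[]
    for i in range(3):
        s=robot.read_state(); S.append(s["tool_pos"]); p=cam("wrist")
    print(np.round(S,4).tolist())
    cv2.imwrite(f"pics/{name}.png",p["image"]); P=cloud(p); hsv=cv2.cvtColor(p["image"],cv2.COLOR_BGR2HSV)
    np.savez(name+".npz",P=P,hsv=hsv,im=p["image"],W=p["W"])
    for q in ["slide","post_foot","outer_grip","holder_nose","inner_mark"]: print(q,[(np.round(d["xyz"],4).tolist(),round(d["score"],2)) for d in robot.landmark_of(p,q)][:2])
    return p,P,hsv
if __name__=="__main__": look(sys.argv[1])
E
python3 look.py w3
```

```text
[[0.5903, -0.0367, 0.2106], [0.5903, -0.0365, 0.2107], [0.5904, -0.0364, 0.2108]]
slide [([0.6372, -0.0874, 0.0018], 0.71)]
post_foot [([0.6357, -0.0873, 0.0606], 0.79)]
outer_grip [([0.5084, -0.0207, 0.0688], 0.73)]
holder_nose [([0.6286, -0.1528, 0.0669], 0.72)]
inner_mark [([0.4986, -0.024, 0.098], 0.92)]
```

View pics/w3.png

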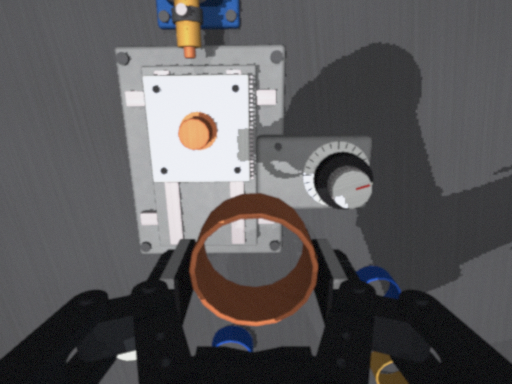

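The view shows the post at (195,131), the knob at (348,183), its red mark at (365,187) and the electrode tip at (190,53). I'll measure these from depth.

```bash
cat > meas.py <<'E'
from h import *
import sys
def circ(Q):
    x,y=Q[:,0],Q[:,1]
    (cx,cy),r=cv2.minEnclosingCircle((Q[:,:2]*1000).astype(np.float32)); return np.round([cx,cy,r],1)
def meas(name):
    d=np.load(name+".npz"); P,hsv=d["P"],d["hsv"]; X,Y,Z=P[...,0],P[...,1],P[...,2]
    def blob(m):
        n,l,st,c=cv2.connectedComponentsWithStats(m.astype(np.uint8)); k=1+np.argmax(st[1:,4]); return l==k
    m=blob((abs(Z-.0515)<.006)&(np.hypot(X-.636,Y+.085)<.09)&(hsv[...,1]<60))
    Q=P[m]; r=cv2.minAreaRect((Q[:,:2]*1000).astype(np.float32)); print("slide",np.round(r[0],1),np.round(r[1],1),r[2],Q[:,2].mean())
    m=blob((abs(Z-.0775)<.006)&(np.hypot(X-.636,Y+.085)<.03)); Q=P[m]; print("post",len(Q),circ(Q),Q.mean(0).round(4))
    m=blob((abs(Z-.098)<.006)&(np.hypot(X-.508,Y+.022)<.04)); Q=P[m]; print("inner",len(Q),circ(Q),Q.mean(0).round(4))
    mm=(abs(Z-.076)<.005)&(np.hypot(X-.508,Y+.022)<.04); Q=P[mm]; print("outer",len(Q),circ(Q) if len(Q)>3 else 0)
    red=m&((hsv[...,0]<8)|(hsv[...,0]>172))&(hsv[...,1]>120); print("mark",P[red].mean(0).round(4) if red.any() else None)
    m=(Z>.054)&(Z<.085)&(abs(X-.627)<.02)&(Y<-.115)&(Y>-.2); Q=P[m]
    for y in np.arange(-.118,-.19,-.005):
        q=Q[abs(Q[:,1]-y)<.0025]
        if len(q)>2: print("y",round(y,3),len(q),"x",q[:,0].min().round(4),q[:,0].max().round(4),"ztop",q[:,2].max().round(4))
if __name__=="__main__": meas(sys.argv[1])
E
python3 meas.py w3
```

```text
slide [634. -84.] [99.6 98.6] 82.24495697021484 0.052240558413534956
post 809 [634.9 -84.2  13.9] [ 0.6344 -0.0846  0.078 ]
inner 1283 [507.5 -21.9  17.4] [ 0.508  -0.0232  0.0983]
outer 1115 [507.1 -22.   26.4]
mark [ 0.4983 -0.0236  0.099 ]
y -0.118 3 x 0.6238 0.6365 ztop 0.0542
y -0.148 77 x 0.6227 0.6322 ztop 0.0725
y -0.153 136 x 0.6164 0.6348 ztop 0.0774
y -0.158 167 x 0.6159 0.636 ztop 0.0781
y -0.163 166 x 0.6154 0.635 ztop 0.078
y -0.168 174 x 0.6135 0.6345 ztop 0.0781
y -0.173 244 x 0.6115 0.6362 ztop 0.0846
y -0.178 148 x 0.6107 0.6355 ztop 0.0845
y -0.183 127 x 0.6125 0.6341 ztop 0.0792
y -0.188 61 x 0.608 0.6322 ztop 0.0774
```

```bash
python3 -c "
from h import *
go([.6348,-.083,.11],-97.8)"
```

```text
rot [-0.0001  0.0001 -0.0037] mm [ 39.2 -50.4 101. ]
```

Emit:
carry_out:
  rows: "0 0 -0.004 20 -25 20 45;0 0 -0.004 39 -50 60 45;0 0 -0.004 39 -50 101 45;0 0 -0.004 39 -50 101 45;0 0 -0.004 39 -50 101 45"

```text
time: 6.85
tool_pos: [0.6353, -0.0831, 0.1115]
orientation: [0.0, -0.658, 0.753, -0.001]
force: [-0.4, 0.3, -0.5]
width: 0.0555
grip_force: 32.8
```

```bash
python3 - <<'E'
from h import *
from look import look
p,P,hsv=look("w4"); T=toolT()
L=(P-T[:3,3])@T[:3,:3]
m=(hsv[...,0]>3)&(hsv[...,0]<22)&(hsv[...,1]>70)&(np.abs(L[...,1])<.035)&(L[...,2]<.015)&(L[...,2]>-.04)&(np.abs(L[...,0])<.045)
Q=L[m];print(np.percentile(Q,[.5,50,99.5],axis=0).round(4)); B=P[m]; r=B[B[:,2]>B[:,2].max()-.006]; print((r.max(0)+r.min(0))/2)
go([.6348,-.083,.055],-97.8)
E
```

```text
[[0.6353, -0.0831, 0.1115], [0.6356, -0.083, 0.1121], [0.6357, -0.0828, 0.1123]]
slide [([0.6362, -0.0861, 0.0026], 0.62)]
post_foot [([0.6337, -0.0906, 0.0573], 0.87)]
outer_grip [([0.5126, -0.0203, 0.0654], 0.86)]
holder_nose [([0.6284, -0.1546, 0.0679], 0.63)]
inner_mark [([0.4943, -0.027, 0.1012], 0.9)]
[[-0.0259 -0.0277 -0.0258]
 [-0.01    0.0001 -0.0168]
 [ 0.0284  0.0276  0.0022]]
[ 0.60687546 -0.07928662  0.14908622]
rot [-0.0012  0.0004 -0.0002] mm [-0.1 -0.1 55.7]
```

View pics/w4.png

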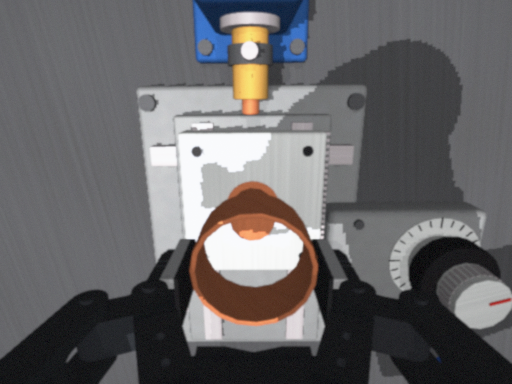

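The band hangs straight above the post, with post and band in line near column 252. Lower it.

Emit:
carry_out:
  rows: "0 0 0 0 0 20 45;0 0 0 0 0 40 45;0 0 0 0 0 50 45;0 0 0 0 0 55 45;0 0 0 0 0 56 45"

```text
time: 7.88
tool_pos: [0.634, -0.0834, 0.0567]
orientation: [-0.0, -0.658, 0.753, -0.0]
force: [-13.2, 2.3, 25.4]
width: 0.056
grip_force: 34.8
```

Emit:
carry_out:
  rows: "0 0 0 0 0 0 45;0 0 0 0 0 1 45"

```text
time: 8.12
tool_pos: [0.634, -0.0834, 0.0566]
orientation: [-0.0, -0.658, 0.753, -0.0]
force: [-15.0, 4.6, 30.2]
width: 0.0554
grip_force: 35.4
```

Emit:
carry_out:
  rows: "0 0 0 0 0 -3 45;0 0 0 0 0 -3 45"

```text
time: 8.38
tool_pos: [0.6351, -0.0832, 0.0569]
orientation: [0.001, -0.657, 0.754, -0.001]
force: [-2.0, 1.6, 8.6]
width: 0.0555
grip_force: 33.6
```

Emit:
carry_out:
  rows: "0 0 0 0 0 0 60;0 0 0 0 0 0 74;0 0 0 0 0 0 74;0 0 0 0 0 -20 74;0 0 0 0 0 -60 74"

```text
time: 9.0
tool_pos: [0.633, -0.0834, 0.1145]
orientation: [-0.002, -0.657, 0.754, 0.001]
force: [1.2, 0.1, -0.6]
width: 0.0736
grip_force: 0.0
```

Emit:
carry_out:
  rows: "0 0 0 0 0 -30 74;0 0 0 0 0 -70 74;0 0 0 -30 10 -90 74;0 0 0 -70 40 -90 74;0 0 0 -70 40 -90 74"

```text
time: 9.62
tool_pos: [0.6033, -0.0063, 0.2065]
orientation: [0.001, -0.658, 0.753, 0.0]
force: [-0.2, -0.3, -0.4]
width: 0.0742
grip_force: 0.0
```

```bash
python3 look.py w5; python3 meas.py w5 | head -5; python3 - <<'E'
from h import *
d=np.load("w5.npz"); P,hsv=d["P"],d["hsv"]
m=(hsv[...,0]>3)&(hsv[...,0]<22)&(hsv[...,1]>70)&(np.hypot(P[...,0]-.6346,P[...,1]+.084)<.045)&(P[...,2]>.05)
Q=P[m]; z=Q[:,2]; print("z",np.percentile(z,[1,50,99]))
for lo,hi in [(.0765,.085)]:
    q=Q[(z>lo)]; print(len(q),cv2.minEnclosingCircle((q[:,:2]*1000).astype(np.float32)))
    for k in range(0,360,45):
        a=np.degrees(np.arctan2(q[:,1]+.084,q[:,0]-.6346))%360; s=q[(abs(a-k)<20)&(np.hypot(q[:,0]-.6346,q[:,1]+.084)>.015)]; print(k,len(s),s[:,2].mean().round(4) if len(s) else 0)
E
```

```text
[[0.6033, -0.0063, 0.2065], [0.6038, -0.0073, 0.2063], [0.6042, -0.008, 0.206]]
slide [([0.6364, -0.0855, 0.0002], 0.82)]
post_foot [([0.634, -0.087, 0.0596], 0.77)]
outer_grip [([0.513, -0.0219, 0.0658], 0.75)]
holder_nose [([0.6236, -0.1553, 0.0645], 0.84)]
inner_mark [([0.4943, -0.0258, 0.0977], 0.8)]
slide [634.2 -83.9] [100.4  97.9] 82.6613540649414 0.052208632329126536
post 916 [635.1 -84.2  14. ] [ 0.6346 -0.0843  0.078 ]
inner 1458 [507.4 -22.1  17.2] [ 0.5081 -0.0228  0.0983]
outer 1248 [507.5 -22.   26.4]
mark [ 0.4986 -0.0236  0.0993]
z [0.05163085 0.07790074 0.08161803]
1544 ((627.0958251953125, -85.57281494140625), 34.25304412841797)
0 41 0.0795
45 71 0.0795
90 56 0.0798
135 57 0.08
180 85 0.118
225 74 0.0802
270 85 0.0799
315 84 0.0796
```

View pics/w5.png

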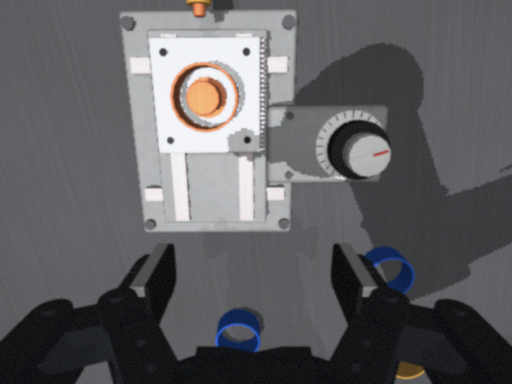

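The band lies flat around the post (rim at 79.5 mm all round), and the knob mark and saddle haven't moved. Now to the knob.

```bash
python3 -c "
from h import *
go([.5075,-.0221,.16],-7.8)"
```

```text
rot [ 7.0000e-04  2.0000e-04 -1.5723e+00] mm [26.1 94.2 45.5]
```

Emit:
carry_out:
  rows: "0 0 -1.5723 26 94 0 85;0 0 -1.5723 26 94 0 85;0 0 -1.5723 26 94 0 85;0 0 -1.5723 26 94 20 85;0 0 -1.5723 26 94 20 85"

```text
time: 10.65
tool_pos: [0.5067, -0.022, 0.1846]
orientation: [0.001, 0.928, -0.373, -0.001]
force: [-0.4, -0.1, 0.2]
width: 0.0847
grip_force: 0.0
```

```bash
python3 -c "
from h import *
go([.5075,-.0221,.16],-7.8)"
```

```text
rot [ 0.0013  0.0019 -0.6285] mm [ 0.7 -0.5 24.6]
```

Emit:
carry_out:
  rows: "0 0 -0.6285 0.5 -0.5 25 85;0 0 -0.6285 0.5 -0.5 25 85;0 0 -0.6285 0.5 -0.5 25 85;0 0 -0.6285 0.5 -0.5 25 85;0 0 -0.6285 0.5 -0.5 25 85"

```text
time: 11.28
tool_pos: [0.5084, -0.0218, 0.1608]
orientation: [0.0, 0.997, -0.071, -0.0]
force: [-0.4, -0.6, 0.7]
width: 0.0851
grip_force: 0.0
```

```bash
python3 - <<'E'
from h import *
for i in range(3):
    s=robot.read_state(); print(np.round(s["tool_pos"],4)); robot.read_camera("wrist")
print(s["joint_pos"]); go([.5075,-.0221,.046],-7.8)
E
```

```text
[ 0.5084 -0.0218  0.1608]
[ 0.5084 -0.0217  0.1608]
[ 0.5083 -0.0217  0.1608]
[ 3.43913672e-01  1.45807674e-01 -4.49345862e-01 -3.22358656e-05
 -9.75776591e-01  1.08340824e+00]
rot [ 0.0001  0.0001 -0.007 ] mm [ -0.8   0.6 114.8]
```

Emit:
carry_out:
  rows: "0 0 -0.007 -0.8 0.5 40 85;0 0 -0.007 -0.8 0.5 80 85;0 0 -0.007 -0.8 0.5 105 85;0 0 -0.007 -0.8 0.5 115 85;0 0 -0.007 -0.8 0.5 115 85"
  newtons: 20

```text
time: 12.05
tool_pos: [0.5074, -0.0219, 0.0458]
orientation: [0.0, 0.998, -0.067, -0.0]
force: [1.0, -0.3, -0.2]
width: 0.085
grip_force: 0.0
```

```bash
cat > st.py <<'E'
from h import *
F=[];M=[];Q=[]
for i in range(3):
    s=robot.read_state(); F.append(s["force"]);M.append(s["torque"]);Q.append(s["tool_pos"]); robot.read_camera("wrist")
T=toolT(s); print("pos",np.round(Q,4).tolist(),"F",np.mean(F,0).round(1),"Mz",np.round(M,3).tolist(),"w",s["width"],s["grip_force"],"t",s["time"])
print("F tool",(T[:3,:3].T@np.mean(F,0)).round(1),"heading",np.degrees(np.arctan2(T[1,0],T[0,0])).round(2)); 
E
python3 st.py; python3 -c "
from h import *
go([.5075,-.0221,.046],-7.8)"
```

```text
pos [[0.5074, -0.0219, 0.0458], [0.5079, -0.0217, 0.0464], [0.5082, -0.0216, 0.0468]] F [0.6 0.1 0.2] Mz [[-0.03, -0.021, -0.048], [0.069, -0.018, 0.058], [0.006, -0.021, -0.049]] w 0.08518984929279012 0.0 t 12.15
F tool [ 0.5 -0.1 -0.2] heading -7.7
rot [-0.0007 -0.0018  0.0019] mm [-0.7  0.6  1. ]
```

Emit:
carry_out:
  rows: "0 0 0 -0.3 0.3 0 65;0 0 0 -0.3 0.3 0 45;0 0 0 -0.3 0.3 0 45;0 0 0 -0.3 0.3 0 45;0 0 0 -0.3 0.3 0 45"
  newtons: 20

```text
time: 12.82
tool_pos: [0.5073, -0.0225, 0.0467]
orientation: [0.0, 0.998, -0.067, 0.0]
force: [-1.6, -3.3, 5.3]
width: 0.0508
grip_force: 20.2
```

```bash
python3 st.py
```

```text
pos [[0.5073, -0.0225, 0.0467], [0.5073, -0.0225, 0.0467], [0.5073, -0.0225, 0.0467]] F [-1.2 -3.2  5.8] Mz [[-1.171, 0.473, 0.06], [-1.194, 0.381, 0.048], [-1.232, 0.451, -0.015]] w 0.051353414428218704 20.214216113090515 t 12.925
F tool [-0.7  3.4 -5.8] heading -7.67
```

Emit:
carry_out:
  rows: "0 0 0.03 0 0 0 45;0 0 0.15 0 0 0 45;0 0 0.3 0 0 0 45;0 0 0.45 0 0 0 45;0 0 0.6 0 0 0 45"
  newtons: 45

```text
time: 13.6
tool_pos: [0.5075, -0.022, 0.0468]
orientation: [-0.0, 0.933, -0.361, 0.001]
force: [-2.5, 0.5, 6.5]
width: 0.0506
grip_force: 45.3
```

```bash
python3 st.py; python3 look.py w6 >/dev/null; python3 meas.py w6|head -5
```

```text
pos [[0.5075, -0.022, 0.0468], [0.5075, -0.022, 0.0468], [0.5075, -0.022, 0.0468]] F [-2.   0.2  7.5] Mz [[0.139, 0.795, 0.247], [-0.148, 0.777, -0.292], [-0.123, 0.738, -0.239]] w 0.05099686349512844 45.40146589279175 t 13.7
F tool [-1.6  1.2 -7.5] heading -42.29
slide [596.7 -61.9] [76.2 34.1] 48.74455642700195 0.05199114042044488Traceback (most recent call last):
  File "meas.py", line 20, in <module>
    if __name__=="__main__": meas(sys.argv[1])
                             ~~~~^^^^^^^^^^^^^
  File "meas.py", line 12, in meas
    m=blob((abs(Z-.0775)<.006)&(np.hypot(X-.636,Y+.085)<.03)); Q=P[m]; print("post",len(Q),circ(Q),Q.mean(0).round(4))
  File "meas.py", line 9, in blob
    n,l,st,c=cv2.connectedComponentsWithStats(m.astype(np.uint8)); k=1+np.argmax(st[1:,4]); return l==k
                                                                       ~~~~~~~~~^^^^^^^^^^
    return _wrapfunc(a, 'argmax', axis=axis, out=out, **kwds)
    return bound(*args, **kwds)
ValueError: attempt to get argmax of an empty sequence
```

```bash
python3 - <<'E'
from h import *
a=np.radians(-7.7); ey=np.array([-np.sin(a),np.cos(a)]); ex=np.array([np.cos(a),np.sin(a)]); C=np.array([.6348,-.0843])
for n in ["w3","w4","w5"]:
    d=np.load(n+".npz"); P=d["P"]; hsv=d["hsv"]; D=P[...,:2]-C; y=D@ey; x=D@ex
    m=(abs(x)<.004)&(y<-.04)&(y>-.09)&(P[...,2]>.062)&(P[...,2]<.085)
    ys,zs=y[m],P[...,2][m]; el=ys[(zs<.0735)]; no=ys[zs>.0745]
    print(n,m.sum(),"tip",np.sort(ys)[-6:].round(4),"nose",np.sort(no)[-6:].round(4))
E
```

```text
w3 412 tip [-0.0622 -0.0621 -0.0621 -0.0621 -0.062  -0.0619] nose [-0.0709 -0.0709 -0.0708 -0.0708 -0.0703 -0.0703]
w4 793 tip [-0.0623 -0.0623 -0.0623 -0.0622 -0.0622 -0.0621] nose [-0.0706 -0.0706 -0.0706 -0.0706 -0.0706 -0.0706]
w5 187 tip [-0.0621 -0.0621 -0.062  -0.0618 -0.0618 -0.0617] nose [-0.0704 -0.0704 -0.0703 -0.0703 -0.0702 -0.07  ]
```

Emit:
carry_out:
  rows: "0 0 0.12 0 0 0 45;0 0 0.24 0 0 0 45;0 0 0.36 0 0 0 45;0 0 0.48 0 0 0 45;0 0 0.6 0 0 0 45"

```text
time: 14.78
tool_pos: [0.508, -0.0218, 0.0469]
orientation: [-0.001, 0.785, -0.62, 0.001]
force: [0.7, 0.8, 5.0]
width: 0.0506
grip_force: 45.6
```

```bash
python3 st.py
```

```text
pos [[0.508, -0.0218, 0.0469], [0.508, -0.0217, 0.0469], [0.508, -0.0217, 0.0469]] F [-0.2  0.6  5. ] Mz [[0.433, 0.32, 0.212], [0.34, 0.311, -0.296], [0.357, 0.353, -0.224]] w 0.05057497093588935 45.67122995853424 t 14.875
F tool [-0.7  0.1 -5. ] heading -76.62
```

Emit:
carry_out:
  rows: "0 0 0.12 0 0 0 45;0 0 0.24 0 0 0 45;0 0 0.36 0 0 0 45;0 0 0.48 0 0 0 45;0 0 0.6 0 0 0 45"

```text
time: 15.55
tool_pos: [0.5086, -0.0217, 0.0469]
orientation: [0.001, -0.567, 0.824, -0.001]
force: [1.4, -1.1, 2.5]
width: 0.0506
grip_force: 46.1
```

```bash
python3 st.py
```

```text
pos [[0.5086, -0.0217, 0.0469], [0.5086, -0.0217, 0.0469], [0.5085, -0.0217, 0.0469]] F [ 2.3 -0.2  3.8] Mz [[-0.027, -0.451, 0.25], [-0.002, -0.49, -0.24], [0.001, -0.547, -0.237]] w 0.05080989537987894 46.09844148159027 t 15.65
F tool [-0.6 -2.2 -3.8] heading -110.88
```

Emit:
carry_out:
  rows: "0 0 0.12 0 0 0 45;0 0 0.24 0 0 0 45;0 0 0.36 0 0 0 45;0 0 0.46 0 0 0 45;0 0 0.55 0 0 0 45"

```text
time: 16.32
tool_pos: [0.5089, -0.022, 0.0469]
orientation: [0.002, -0.323, 0.946, -0.0]
force: [3.7, -3.7, 4.0]
width: 0.0509
grip_force: 46.1
```

```bash
python3 st.py
```

```text
pos [[0.5089, -0.022, 0.0469], [0.509, -0.022, 0.0469], [0.509, -0.022, 0.0469]] F [ 4.3 -3.2  4.5] Mz [[-1.012, -1.385, 0.247], [-0.861, -1.395, -0.093], [-0.898, -1.405, -0.229]] w 0.05052140294155006 46.100401282310486 t 16.425
F tool [-1.4 -5.2 -4.5] heading -142.27
```

Emit:
carry_out:
  rows: "0 0 0.03 0 0 0 45;0 0 0.06 0 0 0 45"

```text
time: 16.73
tool_pos: [0.509, -0.022, 0.0469]
orientation: [0.002, -0.296, 0.955, -0.0]
force: [4.4, -3.0, 3.5]
width: 0.0506
grip_force: 46.1
```

```bash
python3 st.py
```

```text
pos [[0.509, -0.022, 0.0469], [0.509, -0.022, 0.0469], [0.509, -0.022, 0.0469]] F [ 4.8 -3.1  3.3] Mz [[-1.002, -1.488, 0.252], [-0.953, -1.484, 0.083], [-1.028, -1.462, -0.115]] w 0.05041694157201336 46.08626961708069 t 16.825
F tool [-2.2 -5.3 -3.3] heading -145.6
```

Emit:
carry_out:
  rows: "0 0 0.02 0 0 0 45;0 0 0.04 0 0 0 45"

```text
time: 17.12
tool_pos: [0.509, -0.0221, 0.0469]
orientation: [0.002, -0.277, 0.961, -0.0]
force: [4.1, -2.9, 3.6]
width: 0.0504
grip_force: 46.1
```

```bash
python3 st.py
```

```text
pos [[0.509, -0.0221, 0.0469], [0.509, -0.0221, 0.0469], [0.509, -0.0221, 0.0469]] F [ 4.2 -3.5  3.3] Mz [[-1.078, -1.489, 0.228], [-1.058, -1.473, 0.124], [-1.154, -1.438, -0.034]] w 0.05107955071713568 46.07814967632294 t 17.225
F tool [-1.7 -5.2 -3.3] heading -147.87
```

Emit:
carry_out:
  rows: "0 0 0.02 0 0 0 45;0 0 0.04 0 0 0 45"

```text
time: 17.52
tool_pos: [0.509, -0.0221, 0.0469]
orientation: [0.002, -0.258, 0.966, -0.0]
force: [4.5, -4.3, 2.8]
width: 0.0505
grip_force: 46.1
```

```bash
python3 st.py
```

```text
pos [[0.509, -0.0221, 0.0469], [0.509, -0.0221, 0.0469], [0.509, -0.0221, 0.0469]] F [ 4.5 -4.1  3.2] Mz [[-1.125, -1.56, 0.271], [-1.162, -1.512, 0.074], [-1.206, -1.573, -0.001]] w 0.051050336836124345 46.07568383216858 t 17.625
F tool [-1.9 -5.8 -3.2] heading -150.16
```

Emit:
carry_out:
  rows: "0 0 0.015 0 0 0 45;0 0 0.03 0 0 0 45"

```text
time: 17.92
tool_pos: [0.509, -0.0221, 0.0469]
orientation: [0.002, -0.243, 0.97, -0.0]
force: [4.7, -5.3, 3.6]
width: 0.0507
grip_force: 46.1
```

```bash
python3 st.py
```

```text
pos [[0.509, -0.0221, 0.0469], [0.5091, -0.0221, 0.0469], [0.5091, -0.0221, 0.0469]] F [ 4.6 -4.2  3.4] Mz [[-1.243, -1.594, 0.229], [-1.252, -1.542, 0.101], [-1.255, -1.582, 0.063]] w 0.05087621009080815 46.07113301753998 t 18.025
F tool [-2.1 -5.9 -3.3] heading -151.87
```

Emit:
carry_out:
  rows: "0 0 0.01 0 0 0 45;0 0 0.02 0 0 0 45"

```text
time: 18.32
tool_pos: [0.5091, -0.0221, 0.0469]
orientation: [0.002, -0.233, 0.972, -0.0]
force: [4.9, -3.6, 3.0]
width: 0.0508
grip_force: 46.1
```

```bash
python3 st.py
```

```text
pos [[0.5091, -0.0221, 0.0469], [0.5091, -0.0221, 0.0469], [0.5091, -0.0221, 0.0469]] F [ 5.1 -3.6  3.1] Mz [[-1.266, -1.574, 0.194], [-1.302, -1.618, 0.137], [-1.263, -1.642, 0.081]] w 0.05036199440430563 46.06797516345978 t 18.425
F tool [-2.9 -5.5 -3.1] heading -153.0
```

```bash
cat > sl.py <<'E'
from h import *
a=np.radians(-7.7); ey=np.array([-np.sin(a),np.cos(a)]); ex=np.array([np.cos(a),np.sin(a)]); C=np.array([.6348,-.0843])
def prof(p,tag):
    P=cloud(p); hsv=cv2.cvtColor(p["image"],cv2.COLOR_BGR2HSV); D=P[...,:2]-C; y=D@ey; x=D@ex
    m=(abs(P[...,2]-.052)<.004)&(abs(x)<.05)&(abs(y)<.13)&(hsv[...,1]<60)
    print(tag,m.sum(),"slide y",np.percentile(y[m],[1,99]).round(4))
    cu=(hsv[...,0]>3)&(hsv[...,0]<22)&(hsv[...,1]>90)&(abs(x)<.035)&(y>-.09)&(y<.05)
    k=cu&(P[...,2]>.074)&(abs(x)<.012); print("  cu top y hist",np.histogram(y[k],np.arange(-.09,.05,.005))[0])
    k=cu&(P[...,2]>.06); print("  cu y",np.percentile(y[k],[1,99]).round(4))
for n in ["scene","side"]:
    d=np.load(n+".npz"); prof({k:d[k] for k in d},n+" before"); p=cam(n); prof(p,n+" now")
    u,v=px(p,[.63,-.13,.07]); u,v=int(u),int(v); cv2.imwrite(f"pics/{n}_c.png",cv2.resize(p["image"][v-40:v+40,u-50:u+50],None,fx=5,fy=5,interpolation=cv2.INTER_CUBIC))
a=cv2.imread("pics/scene_c.png");b=cv2.imread("pics/side_c.png"); cv2.imwrite("pics/cc.png",cv2.resize(np.hstack([a,b]),(800,320)))
E
python3 sl.py
```

```text
scene before 311 slide y [-0.0465  0.0573]
  cu top y hist [1 3 0 1 0 0 0 0 0 0 0 0 0 0 0 1 2 5 2 4 3 5 0 0 0 0 0 0]
  cu y [-0.0866  0.0185]
scene now 196 slide y [-0.0944  0.0099]
  cu top y hist [2 0 2 0 0 4 1 6 2 5 2 8 0 0 0 0 7 2 0 0 0 0 0 0 0 0 0 0]
  cu y [-0.0871 -0.0023]
side before 649 slide y [-0.051   0.0472]
  cu top y hist [ 2  0  0  1  0  0  0  0  0  0  0  0  0  0  1  7  7 11  9  4  0  0  0  0
  0  0  0  0]
  cu y [-0.0896  0.0075]
side now 408 slide y [-0.0961  0.0019]
  cu top y hist [ 0  0  0  0  0 10  7  6 10  7  7  1  0  0  0  5  1  0  0  0  0  0  0  0
  0  0  0  0]
  cu y [-0.0872 -0.0096]
```

View pics/cc.png

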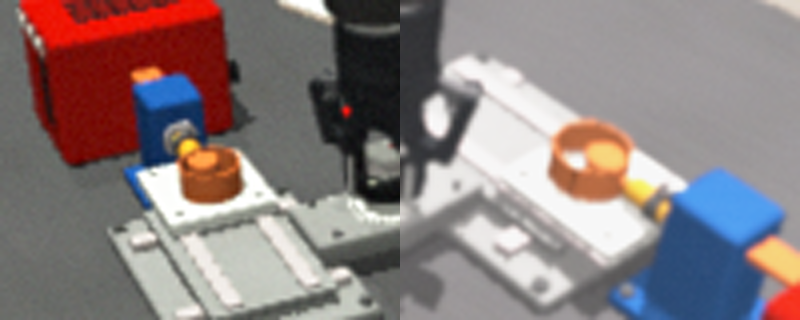

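The slide has travelled about 45 mm and the band is nearly nipped. I'll continue in fine steps, watching the torque.

Emit:
carry_out:
  rows: "0 0 0.01 0 0 0 45;0 0 0.02 0 0 0 45"

```text
time: 18.82
tool_pos: [0.5091, -0.0221, 0.0469]
orientation: [0.002, -0.224, 0.975, -0.0]
force: [4.8, -3.8, 2.6]
width: 0.0508
grip_force: 46.1
```

```bash
python3 st.py
```

```text
pos [[0.5091, -0.0221, 0.0469], [0.5091, -0.0222, 0.0469], [0.5091, -0.0221, 0.0469]] F [ 4.7 -4.6  3.3] Mz [[-1.3, -1.563, 0.239], [-1.315, -1.708, 0.121], [-1.397, -1.627, 0.08]] w 0.05117111439058897 46.07243478298187 t 18.925
F tool [-2.3 -6.2 -3.3] heading -154.15
```

Emit:
carry_out:
  rows: "0 0 0.01 0 0 0 45;0 0 0.02 0 0 0 45"

```text
time: 19.23
tool_pos: [0.509, -0.0222, 0.0469]
orientation: [0.002, -0.214, 0.977, -0.0]
force: [4.9, -5.0, 2.3]
width: 0.0509
grip_force: 46.1
```

```bash
python3 st.py
```

```text
pos [[0.509, -0.0222, 0.0469], [0.5091, -0.0222, 0.0469], [0.5091, -0.0222, 0.0469]] F [ 5.  -4.8  2.9] Mz [[-1.358, -1.64, 0.248], [-1.377, -1.644, 0.119], [-1.396, -1.719, 0.079]] w 0.05081254447991071 46.07919216156006 t 19.325
F tool [-2.5 -6.5 -2.9] heading -155.3
```

Emit:
carry_out:
  rows: "0 0 0.01 0 0 0 45;0 0 0.02 0 0 0 45"

```text
time: 19.62
tool_pos: [0.5091, -0.0222, 0.0469]
orientation: [0.002, -0.204, 0.979, -0.0]
force: [5.4, -3.9, 1.9]
width: 0.0508
grip_force: 46.1
```

```bash
python3 st.py
```

```text
pos [[0.5091, -0.0222, 0.0469], [0.5091, -0.0222, 0.0469], [0.5091, -0.0222, 0.0469]] F [ 4.9 -4.2  2.8] Mz [[-1.314, -1.639, 0.295], [-1.403, -1.671, 0.162], [-1.425, -1.683, 0.096]] w 0.05086958913492396 46.091349720954895 t 19.725
F tool [-2.9 -5.8 -2.8] heading -156.43
```

Emit:
carry_out:
  rows: "0 0 0.01 0 0 0 45;0 0 0.02 0 0 0 45"

```text
time: 20.02
tool_pos: [0.5091, -0.0222, 0.0469]
orientation: [0.002, -0.194, 0.981, -0.0]
force: [5.0, -4.3, 2.5]
width: 0.0509
grip_force: 46.1
```

```bash
python3 st.py
```

```text
pos [[0.5091, -0.0222, 0.0469], [0.5091, -0.0222, 0.0469], [0.5091, -0.0222, 0.0469]] F [ 5.7 -4.4  3.1] Mz [[-1.43, -1.712, 0.282], [-1.423, -1.714, 0.207], [-1.405, -1.714, 0.15]] w 0.05081559173722572 46.103113889694214 t 20.125
F tool [-3.6 -6.2 -3.1] heading -157.57
```

Emit:
carry_out:
  rows: "0 0 0.01 0 0 0 45;0 0 0.02 0 0 0 45"

```text
time: 20.42
tool_pos: [0.5091, -0.0222, 0.0469]
orientation: [0.002, -0.185, 0.983, -0.0]
force: [4.7, -4.9, 3.2]
width: 0.0503
grip_force: 46.1
```

```bash
python3 st.py
```

```text
pos [[0.5091, -0.0222, 0.0469], [0.5091, -0.0222, 0.0469], [0.5091, -0.0222, 0.0469]] F [ 5.2 -4.6  3.1] Mz [[-1.549, -1.713, 0.387], [-1.507, -1.686, 0.257], [-1.577, -1.716, 0.16]] w 0.05118438447450249 46.11318290233612 t 20.525
F tool [-3.2 -6.1 -3.1] heading -158.72
```

The torque is now about 0.15 N m above the free value, which is roughly 8 N. Release, rise and check.

Emit:
carry_out:
  rows: "0 0 0 0 0 0 60;0 0 0 0 0 0 80;0 0 0 0 0 0 85;0 0 0 0 0 0 85;0 0 0 0 0 -30 85"

```text
time: 21.2
tool_pos: [0.5054, -0.0225, 0.0743]
orientation: [-0.002, -0.183, 0.983, -0.0]
force: [-0.1, -0.8, 0.4]
width: 0.0849
grip_force: 0.0
```

Emit:
carry_out:
  rows: "0 0 0 0 0 -40 85;0 0 0 0 0 -80 85;0 0 0 0 0 -100 85;0 0 0 0 0 -100 85"

```text
time: 21.7
tool_pos: [0.5079, -0.0218, 0.1775]
orientation: [0.002, -0.183, 0.983, 0.0]
force: [-0.2, 0.1, -0.1]
width: 0.0849
grip_force: 0.0
```

```bash
python3 -c "
from h import *
go([.6348,-.06,.14],-97.8)"
```

```text
rot [-0.002  0.003 -1.067] mm [-104.5  -81.3   37.9]
```

Emit:
carry_out:
  rows: "0 0 -1.067 -104 -81 15 85;0 0 -1.067 -104 -81 15 85;0 0 -1.067 -104 -81 15 85;0 0 -1.067 -104 -81 25 85;0 0 -1.067 -104 -81 25 85"

```text
time: 22.32
tool_pos: [0.632, -0.0606, 0.148]
orientation: [-0.002, -0.609, 0.793, 0.001]
force: [0.6, 0.2, 0.3]
width: 0.0852
grip_force: 0.0
```

Emit:
carry_out:
  rows: "0 0 -0.132 0 0 0 85;0 0 -0.132 0 0 0 85;0 0 -0.132 0 0 0 85"

```text
time: 22.7
tool_pos: [0.6329, -0.0603, 0.1502]
orientation: [-0.0, -0.657, 0.754, 0.0]
force: [0.2, 0.5, 0.2]
width: 0.085
grip_force: 0.0
```

```bash
cat > chk.py <<'E'
from look import *
p,P,hsv=look(sys.argv[1])
a=np.radians(-7.7); ey=np.array([-np.sin(a),np.cos(a)]); ex=np.array([np.cos(a),np.sin(a)]); C=np.array([.6348,-.0843])
D=P[...,:2]-C; y=D@ey; x=D@ex; Z=P[...,2]
m=(abs(x)<.004)&(y<-.04)&(y>-.09)&(Z>.062)&(Z<.0735); e=np.sort(y[m]); print("electrode y",e[-6:].round(4))
no=np.sort(y[(abs(x)<.004)&(y<-.05)&(y>-.09)&(Z>.0735)&(Z<.085)]); print("nose etc",no[-5:].round(4))
k=(Z>.0755)&(Z<.084)&(abs(x)<.003)&(y>-.075)&(y<.02)
o=np.argsort(y[k]); yy,zz=y[k][o],Z[k][o]; print(np.c_[yy,zz][::max(1,len(yy)//40)].round(4).tolist())
inn=(abs(Z-.098)<.006)&(np.hypot(P[...,0]-.508,P[...,1]+.022)<.02); Q=P[inn]
if len(Q): print("inner",cv2.minEnclosingCircle((Q[:,:2]*1000).astype(np.float32)))
r=inn&((hsv[...,0]<8)|(hsv[...,0]>172))&(hsv[...,1]>120)
if r.any(): print("mark",P[r].mean(0).round(4))
E
python3 chk.py w7
```

```text
[[0.6329, -0.0603, 0.1502], [0.633, -0.0603, 0.1504], [0.6331, -0.0603, 0.1505]]
slide [([0.6303, -0.1338, 0.005], 0.82), ([0.4955, -0.0254, 0.0998], 0.34)]
post_foot [([0.6271, -0.1341, 0.0584], 0.81), ([0.6273, -0.1546, 0.0669], 0.18)]
outer_grip [([0.5071, -0.019, 0.0662], 0.77)]
holder_nose [([0.6267, -0.1538, 0.0654], 0.94)]
inner_mark []
electrode y [-0.0638 -0.0638 -0.0638 -0.0637 -0.0637 -0.0637]
nose etc [-0.0505 -0.0505 -0.0505 -0.0505 -0.0505]
[[-0.0748, 0.0759], [-0.0741, 0.077], [-0.0731, 0.0756], [-0.0724, 0.0763], [-0.0712, 0.0763], [-0.0627, 0.0793], [-0.0621, 0.08], [-0.0614, 0.0809], [-0.0604, 0.0773], [-0.0597, 0.0786], [-0.0585, 0.0779], [-0.0579, 0.0781], [-0.0567, 0.0777], [-0.0561, 0.078], [-0.0554, 0.0788], [-0.0542, 0.0778], [-0.0536, 0.0797], [-0.0524, 0.0782], [-0.0517, 0.0789], [-0.0505, 0.0777], [-0.0499, 0.0783], [-0.0486, 0.0785], [-0.048, 0.0781], [-0.0473, 0.0775], [-0.0461, 0.0782], [-0.0455, 0.0777], [-0.0442, 0.0781], [-0.0435, 0.0776], [-0.0423, 0.0783], [-0.0416, 0.0775], [-0.0404, 0.0792], [-0.0397, 0.0781], [-0.0385, 0.0788], [-0.0378, 0.078], [-0.0371, 0.0776], [-0.0358, 0.0783], [-0.0351, 0.0771], [-0.0338, 0.0773], [-0.0105, 0.0796], [-0.0097, 0.0793], [-0.0084, 0.0794]]
inner ((507.3423767089844, -22.301279067993164), 17.575809478759766)
mark [ 0.4986 -0.0234  0.0989]
```

View pics/w7.png

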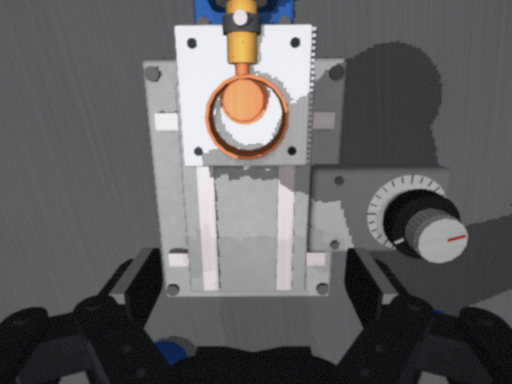

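```bash
python3 -c "
from plant import robot
print(robot.hand_in())"
```

```text
the job is handed in; nothing more can be done
None
```

The job is handed in: the copper band stands flat on the stage over the post, with its wall held between post and electrode at roughly 7–9 N (estimated from knob torque and electrode travel). The inner knob's mark hasn't moved, the gripper is clear, and the bystanders weren't re-measured at the end, though nothing was seen to touch them.

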